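# Rack the pattern rollers by thickness

## Task

Put the four pattern rollers away in the slotted rack, one in each cradle, in order of thickness: the thickest in the cradle next to the yellow paint pot, the thinnest at the far end by the pale blue pot. Each roller must lie level with both ends of its axle at the bottom of the slots, and be let go. Leave the green-lidded jar standing where it is.

Things in the scene. Friction and masses are not known exactly. Their poses are not given: they have to be found in the camera images.
- roller_blue: The thickest of four loose rollers, about 220 g: dark blue drum 52 mm across, 44 mm long, two cream bands; pale hexagonal end plates 4 mm thick, 56 mm across flats, 52 mm over both; steel axle 8 mm thick, 96 mm long, 22 mm of it past each plate. Origin: middle of axle and drum; x along the axle. Starts lying on a flat of its plates, axle level, origin 28 mm above the table.
- roller_orange: The second thickest of four loose rollers, about 170 g: orange drum 43 mm across, 44 mm long, two cream bands; pale hexagonal end plates 4 mm thick, 47 mm across flats, 52 mm over both; steel axle 8 mm thick, 96 mm long, 22 mm of it past each plate. Origin: middle of axle and drum; x along the axle. Starts lying on a flat of its plates, axle level, origin 23.5 mm above the table.
- roller_purple: The second thinnest of four loose rollers, about 120 g: purple drum 34 mm across, 44 mm long, two cream bands; pale hexagonal end plates 4 mm thick, 38 mm across flats, 52 mm over both; steel axle 8 mm thick, 96 mm long, 22 mm of it past each plate. Origin: middle of axle and drum; x along the axle. Starts lying on a flat of its plates, axle level, origin 19 mm above the table.
- roller_black: The thinnest of four loose rollers, about 90 g: black drum 25 mm across, 44 mm long, two cream bands; pale hexagonal end plates 4 mm thick, 29 mm across flats, 52 mm over both; steel axle 8 mm thick, 96 mm long, 22 mm of it past each plate. Origin: middle of axle and drum; x along the axle. Starts lying on a flat of its plates, axle level, origin 14.5 mm above the table.
- cradle_a: One of four alike fixed pale wooden cradles, centres 95 mm apart in a straight row on a dark brown board; the letters do not give the order. Origin: centre of its underside, on the board, 12 mm above the table; x: direction of a seated axle (either way round), y: along the row, z up. The roller lies with its drum between two cheeks and its axle in both slots.
- cradle_b: Like cradle_a. Its two upright cheeks are 8 mm thick, 44 mm wide, 68 mm apart inside (middles at x = -38 and +38 mm). Each has a slot open at the top: 12 mm wide, floor 44 mm above the origin, straight sides up to 58 mm, then flaring at 45 degrees to a mouth about 40 mm wide at the cheek's top, 72 mm. A seated axle's centre is 48 mm above the origin.
- cradle_c: Like cradle_a and cradle_b (same shape, sizes, origin and axes); its place in the row varies.
- cradle_d: Like cradle_a and cradle_b (same shape, sizes, origin and axes); its place in the row varies.
- yellow_pot: Low paint pot, white with bright yellow paint, 40 mm across, 18 mm high, fixed on the board at one end of the row, in line with it, 62.5 mm from the centre of the nearest cradle. A like pot with pale blue paint stands at the other end; which end is which varies. Origin: centre of its underside; axes parallel to the cradles'.
- jar: Bystander: a loose clear jar with a green lid, 66 mm across and 95 mm high, standing to one side of the work; origin at the centre of its underside.

How it is judged:
At the end, for the whole second after the job is handed in: From the yellow pot on, thickest to thinnest: each roller within 8 mm along the row and 10 mm across of its cradle's middle, axle within 3 mm of seated height (48 mm above the cradle's underside), level to 0.06 rad, along the slots to 0.15 rad, at rest (((x of roller_blue in the frame of yellow_pot between -0.01 and 0.01 m and y of roller_blue in the frame of yellow_pot between 0.0545 and 0.0705 m and z of roller_blue in the frame of yellow_pot between 0.045 and 0.051 m and x of roller_orange in the frame of yellow_pot between -0.01 and 0.01 m and y of roller_orange in the frame of yellow_pot between 0.1495 and 0.1655 m and z of roller_orange in the frame of yellow_pot between 0.045 and 0.051 m and x of roller_purple in the frame of yellow_pot between -0.01 and 0.01 m and y of roller_purple in the frame of yellow_pot between 0.2445 and 0.2605 m and z of roller_purple in the frame of yellow_pot between 0.045 and 0.051 m and x of roller_black in the frame of yellow_pot between -0.01 and 0.01 m and y of roller_black in the frame of yellow_pot between 0.3395 and 0.3555 m and z of roller_black in the frame of yellow_pot between 0.045 and 0.051 m) or (x of roller_blue in the frame of yellow_pot between -0.01 and 0.01 m and y of roller_blue in the frame of yellow_pot between -0.0705 and -0.0545 m and z of roller_blue in the frame of yellow_pot between 0.045 and 0.051 m and x of roller_orange in the frame of yellow_pot between -0.01 and 0.01 m and y of roller_orange in the frame of yellow_pot between -0.1655 and -0.1495 m and z of roller_orange in the frame of yellow_pot between 0.045 and 0.051 m and x of roller_purple in the frame of yellow_pot between -0.01 and 0.01 m and y of roller_purple in the frame of yellow_pot between -0.2605 and -0.2445 m and z of roller_purple in the frame of yellow_pot between 0.045 and 0.051 m and x of roller_black in the frame of yellow_pot between -0.01 and 0.01 m and y of roller_black in the frame of yellow_pot between -0.3555 and -0.3395 m and z of roller_black in the frame of yellow_pot between 0.045 and 0.051 m)) and angle between roller_blue's own x axis and vertical between 1.51 and 1.632 rad and angle between the x axis of each of roller_blue, roller_orange, roller_purple, roller_black and the x axis of yellow_pot, either way round below 0.15 rad and linear speed of each of roller_blue, roller_orange, roller_purple, roller_black below 0.01 m/s and angular speed of each of roller_blue, roller_orange, roller_purple, roller_black below 0.2 rad/s and angle between roller_orange's own x axis and vertical between 1.51 and 1.632 rad and angle between roller_purple's own x axis and vertical between 1.51 and 1.632 rad and angle between roller_black's own x axis and vertical between 1.51 and 1.632 rad); the robot touches nothing.
It fails at once if the green-lidded jar is moved more than 30 mm or tipped (distance of jar from where it was at the start of the episode above 0.03 m or angle between jar's own z axis and vertical above 0.3 rad).
It also fails if it takes over 106 s, if anything falls off the work surface, if the arm or the gripper's body presses on something with over 40 N, if the wrist force passes 120 N, or if a joint passes its speed limit or range.

## Robot

A 7-joint arm with a two-finger parallel gripper is mounted at the origin on the work surface. World frame = base frame: x ahead of the robot, y to its left, z up, the work surface at z = 0. Lengths are in m, angles in rad, forces in N, time in s.
With the tool pointing down it reaches from about 0.4 to 0.85 m from the base axis. Payload 10.4 kg.
Tool frame: the origin (TCP) lies at the very end of the fingers, on their centre line; the grasp point (between the pads) lies 19 mm behind it; z points along the fingers, y is the line along which they close (so a half turn about z gives the same grasp; the last joint's range is limited). The gripper opens to 87 mm and grips with 3 to 60 N. Pads are 19 mm wide; open, the fingers measure 117 mm over their backs; the gripper's body (75 mm by 190 mm) begins 51 mm behind the grasp point.
Start: joints at [1.216, 0.332, -0.065, 1.46, 0.022, 1.35, -0.088], TCP at [0.204, -0.591, 0.223] pointing down, gripper open.
Joint ranges: [-2.6, 2.6], [-0.5, 2.12], [-1.47, 1.34], [0.16, 2.42], [-1.27, 4.41], [0.06, 2.06], [-2.6, 2.6]. Speed limits (rad/s): [2.22, 2.22, 2.79, 2.79, 3.14, 3.14, 3.14].

## Interface

Orientations are given as a unit quaternion [x, y, z, w].
In Python, from bench import * gives the robot as it stands.
- The arm moves only by the tool step_arm, never from a script. Its arguments are lists of equal length, an entry for each row: "delta_pos": the shift along the world's x, y, z in units of 25 mm (1.0 is 25 mm), a list of three; "turn": the turn about the world's z in units of 0.12 rad (1.0 is 0.12 rad). In form: {"delta_pos": [[tx, ty, tz], ...], "turn": [turn, ...]}. A call has 1 to 12 rows; each row shifts and turns the commanded pose from where the row before left it; what a row does not reach is not made up. A row lasts 1/10 s, in which the tool goes at most 50 mm and 8.59 degrees, less where a joint would pass 70% of its speed; a pose out of reach is approached as far as the arm can. A call with a number of a shift or a turn outside -1 to 1 is refused whole. A call with a gripper value outside its range is refused whole. "grip" is the closure, from 0 (fully open) to 1 (shut), set as the call begins (left out, the last holds). The fingers move at their own pace and stop on an object; "newtons" is the grip in N (left out, the last holds). Time passes only in rows, so rows that do not move let the fingers close. It gives the time, the measured TCP pose, the force, the opening and the grip force at its end, in the units of the state.
- read_state(): the state, without advancing time (a new reading comes with each control period).
- camera(name): name is "scene" or "top" or "wrist"; returns a dict with "image" (420x560x3 uint8, red, green, blue), "z_map" (420x560 float32, m along the optical axis (not along the pixel's ray), 0 where there is no reading), "mtx" (3x3 intrinsics, pixels), "dist" ([k1, k2, p1, p2, k3] as OpenCV has them; the pictures are not rectified), "view" (4x4, takes a point from world to camera coordinates). Camera axes: x right, y up, looking along -z (the intrinsics and any distortion apply to the point x, -y, -z); pixel columns grow to the right and rows downward; lengths in m; the calibration is good to about 2 mm. A picture is of the moment at which its call begins.
- close_job(): hands the job in; it is judged then, once.
The state is a dict: "time": time; "joint_positions": joint angles; "joint_vel": joint speeds; "joint_torque": joint torques, N m; "ee_pos": TCP position; "eef_rot": TCP orientation; "ft_force": force on the tool from outside, world axes, zero at the start; "torque": the same for the moment, N m; "width": finger opening in m; "grip_force": force on a finger pad.
Only numpy, scipy, OpenCV 4.12 (cv2) and the standard library are available. Lean on these libraries where they do the work, as an engineer would, in place of code of your own. Each camera call takes 0.05 s, during which the arm holds its last target. There are 200 camera calls.

## Working session

There is one attempt and no reset: what is moved stays moved. The work goes in short steps, Python scripts to look and compute and a tool call to move; the robot and the scene stay as the last step left them, time stands still between calls to the robot, and variables do not carry over. Pictures are saved under pics/ and viewed, at most 14 in all, crops included, and the job is handed in when it is done.

Besides the shell and the picture viewer there is one more tool, called after "Request:" in YAML: its name, and indented under it one key for each argument. step_arm: Moves the arm, as the interface text tells. Shifts and turns lie within -1 to 1; 1 stands for 25 mm of shift or 0.12 rad of turn. Its arguments: {"type":"object","properties":{"delta_pos":{"type":"array"},"turn":{"type":"array"},"grip":{"type":"number"},"newtons":{"type":"number"}},"required":["delta_pos","turn"]}

```bash
mkdir -p pics; cat > h.py <<'E'
from bench import *
import numpy as np, cv2
def snap(n,f):
    c=camera(n); cv2.imwrite('pics/'+f+'.png',c['image'][:,:,::-1]); np.savez('pics/'+f+'.npz',**c); return c
def w(c,u,v,z=None):
    # pixel -> world; z: intersect the plane, else depth
    p=cv2.undistortPoints(np.array([[[u,v]]],float),c['mtx'],c['dist'])[0,0]
    T=np.linalg.inv(c['view']); d=T[:3,:3]@np.array([p[0],-p[1],-1]); o=T[:3,3]
    s=(z-o[2])/d[2] if z is not None else c['z_map'][int(v),int(u)]
    return o+s*d
E
python3 - <<'E'
from h import *
s=read_state();print(s)
snap('top','t0');snap('scene','s0')
E
```

```text
{'time': 0.0, 'joint_positions': array([ 1.21641532,  0.33284699, -0.06470113,  1.46096456,  0.02161683,
        1.34988665, -0.08849996]), 'joint_vel': array([-2.79555904e-04, -4.93862412e-05,  1.65235734e-03, -3.06798804e-04,
       -8.81930100e-04,  9.67690328e-04,  4.72174515e-04]), 'joint_torque': array([ 1.51548261e-05, -6.23251319e+01,  2.46917648e-02, -3.89899170e+01,
       -6.14080578e-02,  3.97721620e-02,  1.25337624e-04]), 'ee_pos': array([ 0.20344086, -0.59054691,  0.22175839]), 'eef_rot': array([ 9.86269281e-01,  1.65143601e-01, -1.56843571e-04, -6.87046707e-04]), 'ft_force': array([ 0.26670834, -0.50598024, -0.01461818]), 'torque': array([ 0.01571308, -0.04089372, -0.0178403 ]), 'grip_force': 0.0, 'width': 0.08704002044602023}
```

View pics/t0.png

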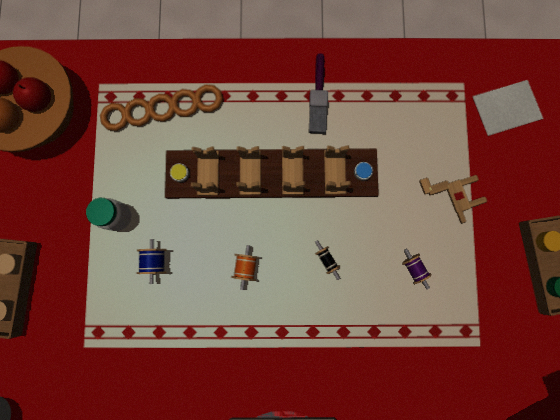

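View pics/s0.png

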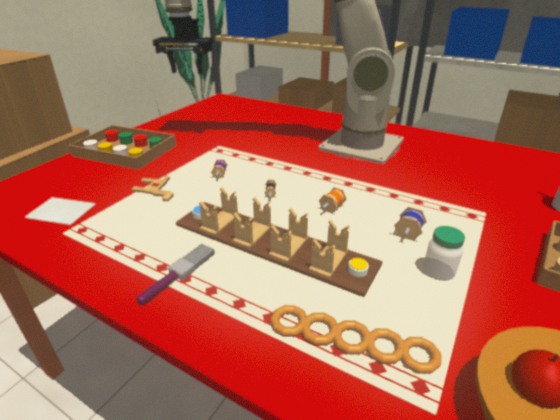

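The top view shows the rack with yellow at (179,172) on the left and pale blue at (364,171) on the right. The rollers are blue (152,261), orange (245,267), black (328,260) and purple (417,269), and the jar is at (102,212). Next I'll measure them using the depth map.

```bash
cat >> h.py <<'E'
def cloud(c):
    H,W=c['z_map'].shape; u,v=np.meshgrid(np.arange(W),np.arange(H))
    p=cv2.undistortPoints(np.stack([u,v],-1).reshape(-1,1,2).astype(float),c['mtx'],c['dist'])[:,0]
    T=np.linalg.inv(c['view']); z=c['z_map'].reshape(-1,1)
    P=np.c_[p[:,0],-p[:,1],-np.ones(len(p))]*z
    return (P@T[:3,:3].T+T[:3,3]).reshape(H,W,3)
E
python3 - <<'E'
from h import *
c=dict(np.load('pics/t0.npz')); X=cloud(c)
print(np.linalg.inv(c['view'])[:3,3], 'table z',np.median(X[300:310,150:400,2]),X[300:310,150:400,2].std())
R={'blue':(152,261,.056),'orange':(245,267,.047),'black':(328,260,.029),'purple':(417,269,.038)}
for n,(u,v,h) in R.items():
    s=np.s_[v-28:v+28,u-28:u+28]; Z=X[s]; k=Z[...,2]>.007
    nl,L,st,ce=cv2.connectedComponentsWithStats(k.astype(np.uint8)); i=1+np.argmax(st[1:,4])
    Q=Z[L==i]; r=cv2.minAreaRect(Q[:,:2].astype(np.float32)*1000)
    m=Q[:,:2].mean(0); e,V=np.linalg.eigh(np.cov(Q[:,:2].T)); a=V[:,1]
    print(n,len(Q),'zmax',Q[:,2].max().round(4),'mean',m.round(4),'axis deg',np.degrees(np.arctan2(a[1],a[0])).round(1),'rect',np.round(r[0],1),np.round(r[1],1),round(r[2],1), 'pix',w(c,u,v,h/2).round(4))
for p in [(179,172),(364,171)]: print(w(c,*p,.03), X[p[1],p[0]])
# cradle cheeks: high points
s=np.s_[130:215,165:380]; Q=X[s].reshape(-1,3); k=Q[:,2]>.06; Q=Q[k]
r=cv2.minAreaRect(Q[:,:2].astype(np.float32)*1000);print('rack',r)
im=cv2.resize(c['image'][135:300,130:440,::-1],None,fx=2.58,fy=2.58,interpolation=cv2.INTER_CUBIC);cv2.imwrite('pics/t0c.png',im)
E
```

```text
[ 0.43577319 -0.00461614  0.96239205] table z 0.0007318112258807852 0.050842849024586426
blue 736 zmax 0.9624 mean [0.4431 0.2727] axis deg 84.6 rect [420.3 159.1] [315.5  92.8] 79.0 pix [0.4433 0.2782 0.028 ]
orange 598 zmax 0.9624 mean [0.4303 0.0774] axis deg 171.0 rect [440.4  62.5] [ 77.4 110. ] 31.2 pix [0.4301 0.078  0.0235]
black 375 zmax 0.9624 mean [ 0.4453 -0.0977] axis deg -142.8 rect [453.2 -73.8] [124.2  70.2] 74.6 pix [ 0.4448 -0.1024  0.0145]
purple 521 zmax 0.9624 mean [ 0.4257 -0.2895] axis deg 56.4 rect [ 446.8 -168.8] [320.1  76.3] 80.4 pix [ 0.4246 -0.2951  0.019 ]
[0.63831151 0.22528625 0.03      ] [0.63825006 0.22521649 0.03028291]
[ 0.63957423 -0.18359512  0.03      ] [ 0.63927797 -0.18333494  0.0313554 ]
rack ((559.8421630859375, 23.040283203125), (248.39076232910156, 331.2682800292969), 0.26460856199264526)
```

View pics/t0c.png

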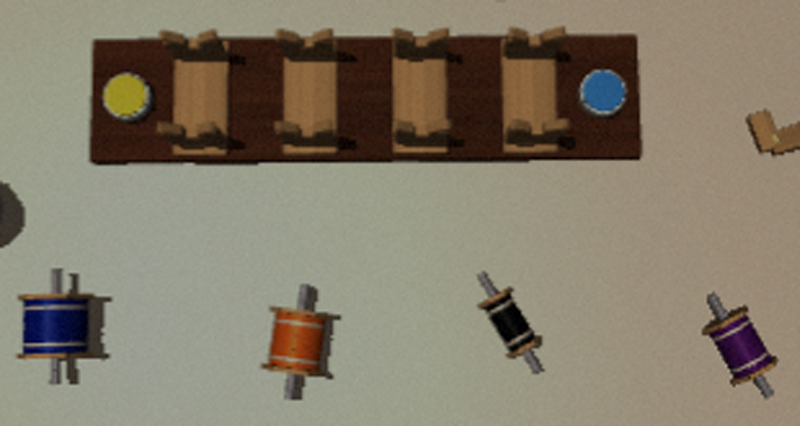

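```bash
python3 - <<'E'
from h import *
c=dict(np.load('pics/t0.npz')); X=cloud(c); ok=(c['z_map']>.3)
R={'blue':(152,261,.056),'orange':(245,267,.047),'black':(328,260,.029),'purple':(417,269,.038)}
for n,(u,v,h) in R.items():
    s=np.s_[v-28:v+28,u-28:u+28]; Z=X[s]; k=ok[s]&(Z[...,2]>.006)
    nl,L,st,ce=cv2.connectedComponentsWithStats(k.astype(np.uint8)); i=1+np.argmax(st[1:,4])
    Q=Z[L==i]; r=cv2.minAreaRect(Q[:,:2].astype(np.float32)*1000)
    m=Q[:,:2].mean(0); e,V=np.linalg.eigh(np.cov(Q[:,:2].T)); a=V[:,1]*np.sign(V[0,1])
    print(n,len(Q),'zmax',Q[:,2].max().round(4),'mean',m.round(4),'axis',np.arctan2(a[1],a[0]).round(3),'rect',np.round(r[0],1),np.round(r[1],1),round(r[2],1))
# axle ends read from the crop (2.58x, offset 130,135), z = axle height
E={'blue':[(57,272),(57,380),.028],'orange':[(307,288),(293,395),.0235],'black':[(484,275),(538,371),.0145],'purple':[(713,297),(767,394),.019]}
for n,(a,b,z) in E.items():
    A,B=[w(c,130+p[0]/2.58,135+p[1]/2.58,z+.004) for p in (a,b)]
    d=A-B; print(n,((A+B)/2).round(4),'len',np.linalg.norm(d).round(4),'yaw',np.arctan2(d[1],d[0]).round(3))
s=np.s_[130:215,165:380]; Q=X[s][ok[s]]; Q=Q[(Q[:,2]>.075)]
print('rack',cv2.minAreaRect(Q[:,:2].astype(np.float32)*1000),Q[:,2].max())
J=X[195:230,85:120][ok[195:230,85:120]];J=J[J[:,2]>.085];print('jar',cv2.minEnclosingCircle(J[:,:2].astype(np.float32)))
E
```

```text
blue 733 zmax 0.0584 mean [0.4431 0.2738] axis 0.054 rect [443.5 279. ] [94.1 63.1] 1.7
orange 595 zmax 0.051 mean [0.4303 0.0778] axis -0.129 rect [430.5  78.8] [52.5 95.3] 82.6
black 370 zmax 0.0322 mean [ 0.4455 -0.0989] axis 0.526 rect [445.6 -99. ] [94.9 32.5] 31.0
purple 519 zmax 0.041 mean [ 0.4257 -0.2906] axis 0.503 rect [ 426.  -293.3] [96.4 43.2] 30.2
blue [0.4428 0.2768 0.032 ] len 0.0892 yaw 0.037
orange [0.4297 0.0749 0.0275] len 0.089 yaw -0.123
black [ 0.4445 -0.102   0.0185] len 0.0919 yaw 0.503
purple [ 0.425  -0.2934  0.023 ] len 0.091 yaw 0.48
rack ((641.1810913085938, 23.300765991210938), (84.8040771484375, 331.26812744140625), 0.42602139711380005) 0.08793030068947505
jar ((0.5437890291213989, 0.3687405586242676), 0.0295652337372303)
```

Request:
step_arm:
  delta_pos:
    - [0.74,0.99,-0.4]
    - [0.74,0.99,-0.4]
    - [0.74,0.99,-0.4]
    - [0.74,0.99,-0.4]
    - [0.74,0.99,-0.4]
    - [0.74,0.99,-0.4]
    - [0.74,0.99,-0.4]
    - [0.74,0.99,-0.4]
    - [0.74,0.99,-0.4]
    - [0.74,0.99,-0.4]
    - [0.74,0.99,-0.4]
    - [0.74,0.99,-0.4]
  turn: [0.113,0.113,0.113,0.113,0.113,0.113,0.113,0.113,0.113,0.113,0.113,0.113]
  grip: 0
  newtons: 25

```text
time: 1.3
ee_pos: [0.426, -0.2927, 0.102]
eef_rot: [0.97, 0.245, -0.0, -0.0]
ft_force: [-0.4, -1.0, 0.3]
width: 0.087
grip_force: 0.0
```

```bash
cat >> h.py <<'E'
def st():
    s=read_state(); q=s['eef_rot']; print(round(s['time'],2),'tcp',s['ee_pos'].round(4),'psi',round(2*np.arctan2(q[1],q[0]),3),'q',s['joint_positions'].round(2),'w',round(s['width'],4),'gf',round(s['grip_force'],1),'F',s['ft_force'].round(1))
E
python3 - <<'E'
from h import *
c=snap('wrist','w1');st()
E
```

```text
1.35 tcp [ 0.4288 -0.2873  0.1005] psi 0.502 q [ 0.81  0.22 -0.34  1.88  0.08  1.06 -0.63] w 0.0871 gf 0.0 F [ 2.2  6.1 -1.1]
```

View pics/w1.png

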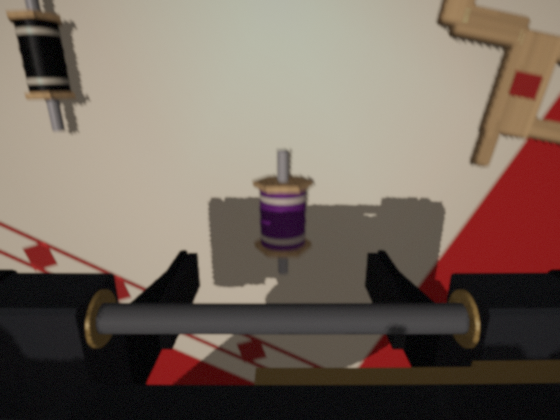

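The wrist view shows the purple roller upright in the picture: its axle runs from (284,151) to (283,272) and the drum is centred at (283,215). It's well aligned.

```bash
python3 - <<'E'
from h import *
c=dict(np.load('pics/w1.npz'))
A=w(c,284,150,.021);B=w(c,283,272,.021);d=A-B
print((A+B)/2,np.linalg.norm(d),np.arctan2(d[1],d[0]))
a=w(c,283,182,.030);b=w(c,282,243,.030);print((a+b)/2)
# black seen too
A=w(c,36,0,.0165);B=w(c,57,130,.0165);a=w(c,41,54,.027);print('black',a,np.arctan2(*(A-B)[1::-1]))
st()
E
```

```text
[ 0.42840721 -0.29154762  0.021     ] 0.09519794427956799 0.48868669832504424
[ 0.43142331 -0.28908306  0.03      ]
black [ 0.45145267 -0.10322129  0.027     ] 0.47350705033646956
1.35 tcp [ 0.4288 -0.2873  0.1005] psi 0.502 q [ 0.81  0.22 -0.34  1.88  0.08  1.06 -0.63] w 0.0871 gf 0.0 F [ 2.2  6.1 -1.1]
```

Request:
step_arm:
  delta_pos:
    - [0.08,0.08,-0.7]
    - [0,0,-0.7]
    - [0,0,-0.7]
    - [0,0,-0.7]
    - [0,0,-0.7]
    - [0,0,-0.4]
    - [0,0,0]
    - [0,0,0]
  turn: [-0.1,0,0,0,0,0,0,0]

```text
time: 2.15
ee_pos: [0.4278, -0.292, 0.0055]
eef_rot: [0.971, 0.239, 0.0, 0.0]
ft_force: [0.3, -0.4, 0.8]
width: 0.0869
grip_force: 0.0
```

Request:
step_arm:
  delta_pos:
    - [0,0,0]
    - [0,0,0]
    - [0,0,0]
    - [0,0,0]
    - [0,0,0]
    - [0,0,0]
  turn: [0,0,0,0,0,0]
  grip: 1
  newtons: 25

```text
time: 2.75
ee_pos: [0.4276, -0.2919, 0.0051]
eef_rot: [0.971, 0.239, 0.0, 0.0]
ft_force: [0.2, 0.5, 0.1]
width: 0.047
grip_force: 0.0
```

Request:
step_arm:
  delta_pos:
    - [0,0,0]
    - [0,0,0]
    - [0,0,0]
    - [0,0,0]
    - [0,0,0.5]
    - [0,0,0.9]
    - [0,0,0.9]
    - [0,0,0.9]
    - [0,0,0.9]
    - [0,0,0.4]
  turn: [0,0,0,0,0,0,0,0,0,0]

```text
time: 3.75
ee_pos: [0.4285, -0.2924, 0.1204]
eef_rot: [0.971, 0.239, 0.001, 0.001]
ft_force: [-0.1, -0.4, -0.7]
width: 0.0335
grip_force: 25.0
```

Request:
step_arm:
  delta_pos:
    - [0.7,0.88,0]
    - [0.7,0.88,0]
    - [0.7,0.88,0]
    - [0.7,0.88,0]
    - [0.7,0.88,0]
    - [0.7,0.88,0]
    - [0.7,0.88,0]
    - [0.7,0.88,0]
    - [0.7,0.88,0]
    - [0.7,0.88,0]
    - [0.75,0.93,0]
    - [0.75,0.93,0]
  turn: [-0.332,-0.332,-0.332,-0.332,-0.332,-0.332,-0.332,-0.332,-0.332,-0.332,-0.332,-0.332]

```text
time: 4.95
ee_pos: [0.6404, -0.0246, 0.1173]
eef_rot: [1.0, 0.001, -0.0, 0.0]
ft_force: [0.4, -0.6, -0.3]
width: 0.0336
grip_force: 25.0
```

Request:
step_arm:
  delta_pos:
    - [0,0,0]
    - [0,0,0]
    - [0,0,0]
  turn: [0,0,0]

```text
time: 5.25
ee_pos: [0.6395, -0.0267, 0.1173]
eef_rot: [1.0, 0.002, -0.0, 0.0]
ft_force: [-0.4, -0.3, -0.8]
width: 0.0333
grip_force: 25.0
```

```bash
python3 - <<'E'
from h import *
c=snap('wrist','w2');st();snap('top','t2')
E
```

```text
5.3 tcp [ 0.6396 -0.0269  0.1174] psi 0.003 q [ 0.28  0.47 -0.41  1.53  0.2   1.19 -1.73] w 0.0335 gf 25.0 F [-0.8  0.2 -0.9]
```

View pics/w2.png

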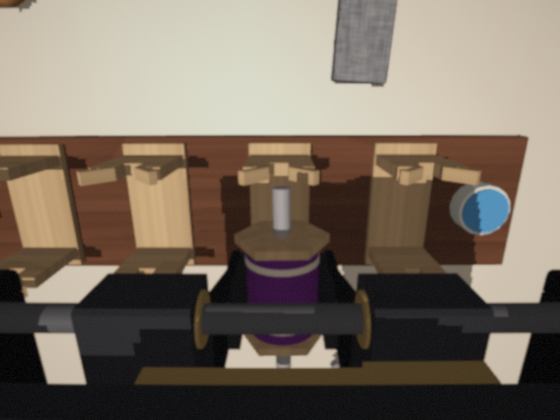

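The wrist view shows the purple roller over the third cradle. Its axle end is at (282,188) and the far cheek spans columns 239–320, so its centre is about 280, which is close to aligned.

```bash
python3 - <<'E'
from h import *
c=dict(np.load('pics/w2.npz'));X=cloud(c)
print('cheek',w(c,239,178,.084),w(c,320,176,.084),'base far edge',w(c,248,145,.014),w(c,310,144,.014))
print('axle end',w(c,282,188,.131),w(c,282,225,.135))
print('z',X[165:185:4,240:322:8,2].round(3)); print(X[174,240:322:8,:2].round(3))
print('pot',w(c,480,208,.03))
E
```

```text
cheek [ 0.67981452 -0.0010079   0.084     ] [ 0.68116689 -0.04773715  0.084     ] base far edge [6.89922775e-01 7.51440805e-05 1.40000000e-02] [ 0.69085547 -0.04711398  0.014     ]
axle end [ 0.68581244 -0.02580459  0.131     ] [ 0.66984399 -0.02586476  0.135     ]
z [[0.013 0.063 0.063 0.064 0.057 0.057 0.057 0.064 0.065 0.065 0.013]
 [0.013 0.076 0.076 0.073 0.056 0.058 0.057 0.076 0.078 0.07  0.012]
 [0.082 0.082 0.078 0.074 0.056 0.057 0.057 0.075 0.079 0.083 0.012]
 [0.082 0.083 0.077 0.074 0.019 0.018 0.019 0.075 0.078 0.084 0.013]
 [0.081 0.082 0.078 0.074 0.018 0.019 0.018 0.076 0.08  0.085 0.012]]
[[ 0.682 -0.001]
 [ 0.682 -0.006]
 [ 0.681 -0.011]
 [ 0.68  -0.015]
 [ 0.677 -0.019]
 [ 0.677 -0.025]
 [ 0.676 -0.03 ]
 [ 0.68  -0.034]
 [ 0.681 -0.039]
 [ 0.682 -0.043]
 [ 0.667 -0.056]]
pot [ 0.64534061 -0.17680023  0.03      ]
```

Request:
step_arm:
  delta_pos:
    - [0.05,0.05,-0.5]
    - [0,0,-0.5]
    - [0,0,-0.5]
    - [0,0,-0.5]
    - [0,0,-0.3]
    - [0,0,-0.2]
    - [0,0,-0.15]
    - [0,0,-0.15]
    - [0,0,0]
    - [0,0,0]
  turn: [0,0,0,0,0,0,0,0,0,0]

```text
time: 6.35
ee_pos: [0.6416, -0.0242, 0.0479]
eef_rot: [1.0, 0.002, 0.0, 0.0]
ft_force: [-0.4, -0.1, -1.3]
width: 0.0337
grip_force: 25.0
```

Request:
step_arm:
  delta_pos:
    - [0,0,0]
    - [0,0,0]
    - [0,0,0]
    - [0,0,0]
    - [0,0,0]
    - [0,0,0]
  turn: [0,0,0,0,0,0]
  grip: 0

```text
time: 6.95
ee_pos: [0.6414, -0.0242, 0.0476]
eef_rot: [1.0, 0.002, 0.0, 0.0]
ft_force: [-0.0, 0.2, 0.4]
width: 0.0738
grip_force: 0.0
```

```bash
python3 - <<'E'
from h import *
c=snap('wrist','w3');st()
E
```

```text
7.0 tcp [ 0.6414 -0.0242  0.0476] psi 0.004 q [ 0.26  0.54 -0.39  1.58  0.23  1.06 -1.76] w 0.0774 gf 0.0 F [-0.7  0.6 -0.8]
```

View pics/w3.png

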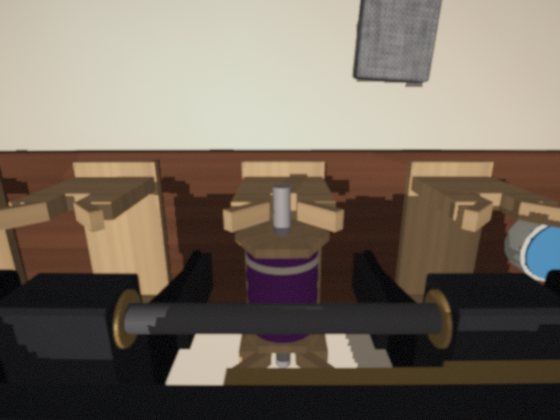

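The purple roller sits in its slots between both cheeks, with the axle end at (282,188) down in the V. Next is black.

Request:
step_arm:
  delta_pos:
    - [0,0,0.5]
    - [0,0,0.8]
    - [0,0,0.9]
    - [0,0,0.8]
    - [-0.97,-0.38,-0.1]
    - [-0.97,-0.38,-0.1]
    - [-0.97,-0.38,-0.1]
    - [-0.97,-0.38,-0.1]
    - [-0.97,-0.38,-0.1]
    - [-0.97,-0.38,-0.1]
    - [-0.97,-0.38,-0.1]
    - [-0.97,-0.38,-0.1]
  turn: [0,0,0,0,0.52,0.52,0.52,0.52,0.52,0.52,0.52,0.52]

```text
time: 8.2
ee_pos: [0.4467, -0.1005, 0.1034]
eef_rot: [0.968, 0.25, 0.0, 0.0]
ft_force: [0.3, -0.5, 0.2]
width: 0.0872
grip_force: 0.0
```

Request:
step_arm:
  delta_pos:
    - [0,0,0]
    - [0,0,0]
    - [0,0,0]
  turn: [0,0,0]

```text
time: 8.5
ee_pos: [0.4485, -0.0997, 0.1033]
eef_rot: [0.968, 0.249, 0.001, 0.0]
ft_force: [0.7, 1.0, -0.1]
width: 0.0872
grip_force: 0.0
```

```bash
python3 - <<'E'
from h import *
c=snap('wrist','w4');st()
E
```

```text
8.55 tcp [ 0.4484 -0.0996  0.1031] psi 0.504 q [ 0.58  0.11 -0.48  2.01  0.06  1.04 -0.99] w 0.0872 gf 0.0 F [ 0.4 -0.2  0.5]
```

View pics/w4.png

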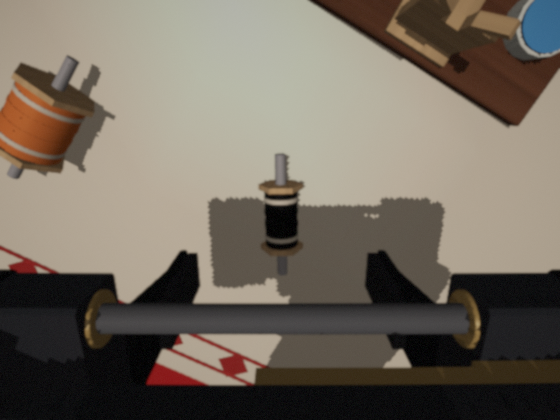

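The black roller is upright and centred: axle (281,154) to (282,274).

```bash
python3 - <<'E'
from h import *
c=dict(np.load('pics/w4.npz'))
A=w(c,281,154,.0165);B=w(c,282,274,.0165);d=A-B
print((A+B)/2,np.linalg.norm(d),np.arctan2(d[1],d[0]))
A=w(c,70,60,.0255);B=w(c,14,174,.0255);d=A-B
print('orange',(A+B)/2,np.linalg.norm(d),np.arctan2(d[1],d[0]))
E
```

```text
[ 0.44663438 -0.09931215  0.0165    ] 0.09636141126197256 0.5112169791636412
orange [0.43156998 0.0795405  0.0255    ] 0.09242943869629358 -0.12277857058826208
```

Request:
step_arm:
  delta_pos:
    - [-0.06,0,-0.7]
    - [0,0,-0.7]
    - [0,0,-0.7]
    - [0,0,-0.7]
    - [0,0,-0.7]
    - [0,0,-0.45]
    - [0,0,0]
    - [0,0,0]
  turn: [0,0,0,0,0,0,0,0]

```text
time: 9.35
ee_pos: [0.4463, -0.0999, 0.0042]
eef_rot: [0.968, 0.249, 0.0, -0.0]
ft_force: [0.5, 0.4, -0.4]
width: 0.0872
grip_force: 0.0
```

Request:
step_arm:
  delta_pos:
    - [0,0,0]
    - [0,0,0]
    - [0,0,0]
    - [0,0,0]
    - [0,0,0]
    - [0,0,0]
    - [0,0,0]
    - [0,0,0]
    - [0,0,0]
    - [0,0,0]
    - [0,0,0]
    - [0,0,0]
  turn: [0,0,0,0,0,0,0,0,0,0,0,0]
  grip: 1
  newtons: 25

```text
time: 10.55
ee_pos: [0.4459, -0.1002, 0.0038]
eef_rot: [0.968, 0.249, 0.0, 0.0]
ft_force: [0.5, -0.5, -0.8]
width: 0.0239
grip_force: 25.0
```

Request:
step_arm:
  delta_pos:
    - [0,0,0.6]
    - [0,0,0.95]
    - [0,0,0.95]
    - [0,0,0.95]
    - [0.975,-0.097,0.35]
    - [0.975,-0.097,0.35]
    - [0.975,-0.097,0.35]
    - [0.975,-0.097,0.35]
    - [0.975,-0.097,0]
    - [0.975,-0.097,0]
    - [0.975,-0.097,0]
    - [0.975,-0.097,0]
  turn: [0,0,0,0,-0.52,-0.52,-0.52,-0.52,-0.52,-0.52,-0.52,-0.52]

```text
time: 11.75
ee_pos: [0.6416, -0.1197, 0.1245]
eef_rot: [1.0, 0.001, -0.0, 0.0]
ft_force: [0.2, -0.4, -0.9]
width: 0.0242
grip_force: 24.9
```

Request:
step_arm:
  delta_pos:
    - [0,0,0]
    - [0,0,0]
    - [0,0,0]
  turn: [0,0,0]

```text
time: 12.05
ee_pos: [0.6401, -0.1195, 0.1248]
eef_rot: [1.0, 0.003, -0.0, 0.0]
ft_force: [-0.1, 0.0, -1.0]
width: 0.0243
grip_force: 25.0
```

```bash
python3 - <<'E'
from h import *
c=snap('wrist','w5');st()
E
```

```text
12.1 tcp [ 0.6402 -0.1196  0.1251] psi 0.005 q [ 0.4   0.48 -0.38  1.49  0.19  1.21 -1.58] w 0.0242 gf 24.9 F [-1.8  1.1 -1.6]
```

View pics/w5.png

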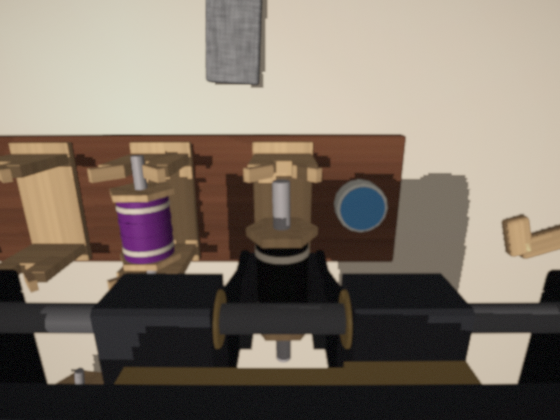

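The black roller is over the last cradle, beside the pale blue pot: axle at column 282, cheek centre at 283. Purple is seated at (147,230). I'll lower black now.

Request:
step_arm:
  delta_pos:
    - [0,-0.02,-0.5]
    - [0,0,-0.5]
    - [0,0,-0.5]
    - [0,0,-0.5]
    - [0,0,-0.3]
    - [0,0,-0.3]
    - [0,0,-0.2]
    - [0,0,-0.2]
    - [0,0,0]
    - [0,0,0]
  turn: [0,0,0,0,0,0,0,0,0,0]

```text
time: 13.1
ee_pos: [0.641, -0.1201, 0.0503]
eef_rot: [1.0, 0.002, 0.0, 0.0]
ft_force: [0.3, -0.3, -1.4]
width: 0.0241
grip_force: 25.0
```

Request:
step_arm:
  delta_pos:
    - [0,0,0]
    - [0,0,0]
    - [0,0,0]
    - [0,0,0]
    - [0,0,0]
    - [0,0,0]
  turn: [0,0,0,0,0,0]
  grip: 0

```text
time: 13.7
ee_pos: [0.6409, -0.1201, 0.0501]
eef_rot: [1.0, 0.002, 0.0, 0.0]
ft_force: [0.5, 0.2, -0.2]
width: 0.0643
grip_force: 0.0
```

Request:
step_arm:
  delta_pos:
    - [0,0,0.9]
    - [0,0,1]
    - [0,0,1]
    - [-0.933,0.882,0]
    - [-0.933,0.882,0]
    - [-0.933,0.882,0]
    - [-0.933,0.882,0]
    - [-0.933,0.882,0]
    - [-0.933,0.882,0]
    - [-0.933,0.882,-0.3]
    - [-0.933,0.882,-0.3]
    - [-0.933,0.882,-0.3]
  turn: [0,0,0,-0.12,-0.12,-0.12,-0.12,-0.12,-0.12,-0.12,-0.12,-0.12]

```text
time: 14.9
ee_pos: [0.43, 0.0791, 0.1]
eef_rot: [0.998, -0.063, 0.0, 0.0]
ft_force: [0.4, 1.0, 0.3]
width: 0.0872
grip_force: 0.0
```

Request:
step_arm:
  delta_pos:
    - [0,0,0]
    - [0,0,0]
    - [0,0,0]
  turn: [0,0,0]

```text
time: 15.2
ee_pos: [0.4318, 0.0778, 0.1005]
eef_rot: [0.998, -0.063, 0.0, -0.0]
ft_force: [-0.9, -0.6, 0.1]
width: 0.0873
grip_force: 0.0
```

```bash
python3 - <<'E'
from h import *
c=snap('wrist','w6');st()
E
```

```text
15.25 tcp [0.4317 0.0777 0.1004] psi -0.126 q [ 0.25  0.07 -0.54  2.05  0.04  1.03 -2.01] w 0.0872 gf 0.0 F [-0.3 -0.8 -0.5]
```

View pics/w6.png

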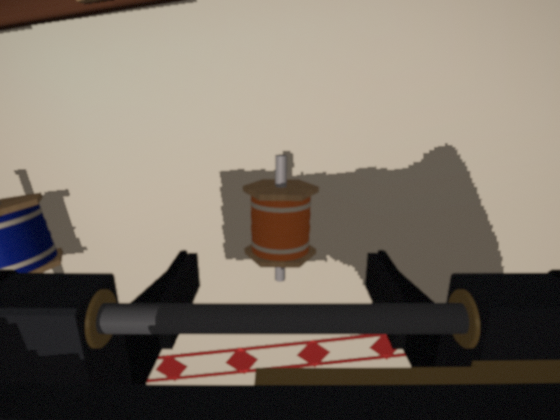

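The orange roller is centred and straight: axle (281,154) to (280,280).

```bash
python3 - <<'E'
from h import *
c=dict(np.load('pics/w6.npz'))
A=w(c,281,154,.0255);B=w(c,280,280,.0255);d=A-B
print((A+B)/2,np.linalg.norm(d),np.arctan2(d[1],d[0]))
E
```

```text
[0.43145888 0.07963561 0.0255    ] 0.09697972860107608 -0.13457129548784807
```

Request:
step_arm:
  delta_pos:
    - [0,0.07,-0.7]
    - [0,0,-0.7]
    - [0,0,-0.7]
    - [0,0,-0.7]
    - [0,0,-0.6]
    - [0,0,-0.4]
    - [0,0,0]
    - [0,0,0]
  turn: [-0.07,0,0,0,0,0,0,0]

```text
time: 16.05
ee_pos: [0.4314, 0.0801, 0.0054]
eef_rot: [0.998, -0.067, 0.0, -0.0]
ft_force: [0.4, 0.0, 0.6]
width: 0.087
grip_force: 0.0
```

Request:
step_arm:
  delta_pos:
    - [0,0,0]
    - [0,0,0]
    - [0,0,0]
    - [0,0,0]
    - [0,0,0]
    - [0,0,0]
    - [0,0,0]
    - [0,0,0]
    - [0,0,0]
    - [0,0,0]
  turn: [0,0,0,0,0,0,0,0,0,0]
  grip: 1
  newtons: 30

```text
time: 17.05
ee_pos: [0.431, 0.0801, 0.0051]
eef_rot: [0.998, -0.067, 0.0, 0.0]
ft_force: [-0.6, -0.6, 1.6]
width: 0.0424
grip_force: 30.0
```

Request:
step_arm:
  delta_pos:
    - [0,0,0.7]
    - [0,0,0.95]
    - [0,0,0.95]
    - [0.931,-0.04,0.55]
    - [0.931,-0.04,0.55]
    - [0.931,-0.04,0.55]
    - [0.931,-0.04,0.55]
    - [0.931,-0.04,0]
    - [0.931,-0.04,0]
    - [0.931,-0.04,0]
    - [0.931,-0.04,0]
    - [0.931,-0.04,0]
  turn: [0,0,0,0.128,0.128,0.128,0.128,0.128,0.128,0.128,0.128,0.128]

```text
time: 18.25
ee_pos: [0.641, 0.071, 0.1244]
eef_rot: [1.0, 0.003, -0.0, 0.0]
ft_force: [0.0, 0.1, -0.9]
width: 0.0426
grip_force: 30.0
```

Request:
step_arm:
  delta_pos:
    - [0,0,0]
    - [0,0,0]
    - [0,0,0]
  turn: [0,0,0]

```text
time: 18.55
ee_pos: [0.6396, 0.0714, 0.1248]
eef_rot: [1.0, 0.002, -0.0, 0.0]
ft_force: [-0.2, -0.1, -1.4]
width: 0.0426
grip_force: 30.0
```

```bash
python3 - <<'E'
from h import *
c=snap('wrist','w7');st()
E
```

```text
18.6 tcp [0.6397 0.0713 0.125 ] psi 0.005 q [ 0.18  0.49 -0.49  1.5   0.24  1.21 -1.91] w 0.0425 gf 30.0 F [ 0.5  0.  -1. ]
```

View pics/w7.png

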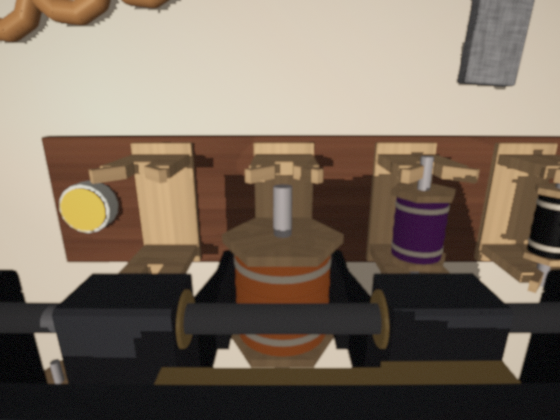

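Orange is over the second cradle: axle at column 282, cheek centre at 284. Purple and black are both seated. I'll lower orange now.

Request:
step_arm:
  delta_pos:
    - [0,-0.02,-0.5]
    - [0,0,-0.6]
    - [0,0,-0.6]
    - [0,0,-0.5]
    - [0,0,-0.4]
    - [0,0,-0.3]
    - [0,0,-0.2]
    - [0,0,-0.2]
    - [0,0,0]
    - [0,0,0]
  turn: [0,0,0,0,0,0,0,0,0,0]

```text
time: 19.6
ee_pos: [0.6406, 0.0707, 0.0429]
eef_rot: [1.0, 0.002, 0.0, 0.0]
ft_force: [-0.1, -0.0, -1.7]
width: 0.0421
grip_force: 30.0
```

Request:
step_arm:
  delta_pos:
    - [0,0,0]
    - [0,0,0]
    - [0,0,0]
    - [0,0,0]
    - [0,0,0]
    - [0,0,0]
  turn: [0,0,0,0,0,0]
  grip: 0

```text
time: 20.2
ee_pos: [0.6404, 0.0706, 0.0426]
eef_rot: [1.0, 0.002, 0.0, 0.0]
ft_force: [0.0, -0.7, -0.1]
width: 0.0816
grip_force: 0.0
```

Request:
step_arm:
  delta_pos:
    - [0,0,0.9]
    - [0,0,1]
    - [0,0,1]
    - [-0.876,0.922,0.2]
    - [-0.876,0.922,0.1]
    - [-0.876,0.922,0]
    - [-0.876,0.922,0]
    - [-0.876,0.922,0]
    - [-0.876,0.922,0]
    - [-0.876,0.922,0]
    - [-0.876,0.922,-0.2]
    - [-0.876,0.922,-0.3]
  turn: [0,0,0,0.03,0.03,0.03,0.03,0.03,0.03,0.03,0.03,0.03]

```text
time: 21.4
ee_pos: [0.4427, 0.279, 0.1105]
eef_rot: [1.0, 0.019, 0.001, -0.0]
ft_force: [0.5, 0.5, -0.7]
width: 0.0872
grip_force: 0.0
```

Request:
step_arm:
  delta_pos:
    - [0,0,0]
    - [0,0,0]
    - [0,0,0]
  turn: [0,0,0]

```text
time: 21.7
ee_pos: [0.4441, 0.2773, 0.1102]
eef_rot: [1.0, 0.018, 0.0, 0.0]
ft_force: [-0.1, -0.8, -0.3]
width: 0.0868
grip_force: 0.0
```

```bash
python3 - <<'E'
from h import *
c=snap('wrist','w8');st()
E
```

```text
21.75 tcp [0.4442 0.2772 0.1102] psi 0.035 q [-0.07  0.27 -0.65  1.84  0.18  1.09 -2.32] w 0.087 gf 0.0 F [-0.1 -0.4  0.4]
```

View pics/w8.png

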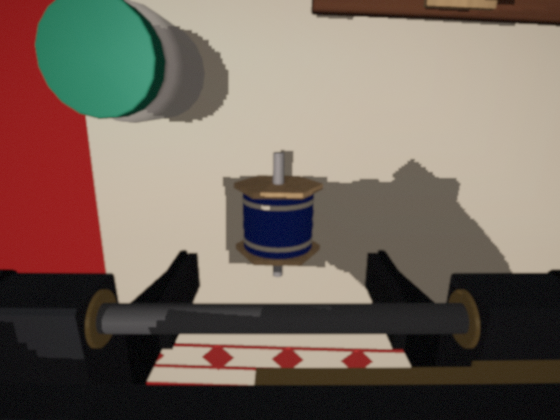

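The blue roller's axle runs (279,152) to (278,275), nearly straight and slightly left of centre. The jar is at the upper left and clear.

```bash
python3 - <<'E'
from h import *
c=dict(np.load('pics/w8.npz'))
A=w(c,279,152,.030);B=w(c,278,275,.030);d=A-B
print((A+B)/2,np.linalg.norm(d),np.arctan2(d[1],d[0]))
E
```

```text
[0.44458427 0.28072991 0.03      ] 0.09613523992808667 0.025209651836396604
```

Request:
step_arm:
  delta_pos:
    - [0,0.13,-0.7]
    - [0,0,-0.8]
    - [0,0,-0.8]
    - [0,0,-0.8]
    - [0,0,-0.5]
    - [0,0,-0.4]
    - [0,0,0]
    - [0,0,0]
  turn: [-0.06,0,0,0,0,0,0,0]

```text
time: 22.55
ee_pos: [0.4437, 0.2815, 0.0106]
eef_rot: [1.0, 0.015, 0.0, -0.0]
ft_force: [0.9, -0.4, 0.8]
width: 0.0871
grip_force: 0.0
```

Request:
step_arm:
  delta_pos:
    - [0,0,0]
    - [0,0,0]
    - [0,0,0]
    - [0,0,0]
    - [0,0,0]
    - [0,0,0]
    - [0,0,0]
    - [0,0,0]
    - [0,0,0]
  turn: [0,0,0,0,0,0,0,0,0]
  grip: 1
  newtons: 35

```text
time: 23.45
ee_pos: [0.4434, 0.2812, 0.0101]
eef_rot: [1.0, 0.015, 0.0, 0.0]
ft_force: [0.4, -0.9, 3.9]
width: 0.0513
grip_force: 35.0
```

Request:
step_arm:
  delta_pos:
    - [0,0,0.7]
    - [0,0,0.95]
    - [0,0,0.95]
    - [0.874,-0.512,0.55]
    - [0.874,-0.512,0.55]
    - [0.874,-0.512,0.55]
    - [0.874,-0.512,0.45]
    - [0.874,-0.512,0]
    - [0.874,-0.512,0]
    - [0.874,-0.512,0]
    - [0.874,-0.512,0]
    - [0.874,-0.512,0]
  turn: [0,0,0,-0.022,-0.022,-0.022,-0.022,-0.022,-0.022,-0.022,-0.022,-0.022]

```text
time: 24.65
ee_pos: [0.6404, 0.1655, 0.1267]
eef_rot: [1.0, 0.003, -0.001, 0.0]
ft_force: [-0.4, 0.7, -3.1]
width: 0.0509
grip_force: 35.0
```

Request:
step_arm:
  delta_pos:
    - [0,0,0]
    - [0,0,0]
    - [0,0,0]
  turn: [0,0,0]

```text
time: 24.95
ee_pos: [0.639, 0.1671, 0.1271]
eef_rot: [1.0, 0.004, -0.001, -0.0]
ft_force: [0.2, -0.3, -3.3]
width: 0.0516
grip_force: 35.0
```

```bash
python3 - <<'E'
from h import *
c=snap('wrist','w9');st()
E
```

```text
25.0 tcp [0.6391 0.1672 0.1274] psi 0.008 q [ 0.05  0.53 -0.52  1.45  0.27  1.24 -2.06] w 0.0513 gf 35.0 F [-0.1  0.3 -1.7]
```

View pics/w9.png

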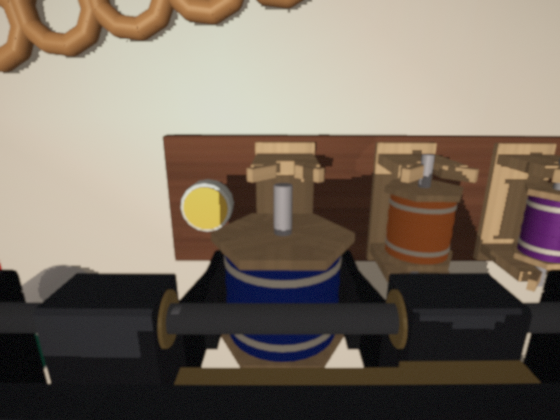

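Blue is over the first cradle, beside the yellow pot: axle at column 283, cheek centre at 285. I'll move it about 1 mm and lower it, then open only part-way because orange is next to it.

Request:
step_arm:
  delta_pos:
    - [0,-0.04,-0.5]
    - [0,0,-0.6]
    - [0,0,-0.6]
    - [0,0,-0.5]
    - [0,0,-0.4]
    - [0,0,-0.35]
    - [0,0,-0.2]
    - [0,0,-0.2]
    - [0,0,0]
    - [0,0,0]
  turn: [0,0,0,0,0,0,0,0,0,0]

```text
time: 26.0
ee_pos: [0.6402, 0.1652, 0.0442]
eef_rot: [1.0, 0.003, 0.0, -0.0]
ft_force: [0.1, -0.1, -2.0]
width: 0.0514
grip_force: 35.0
```

Request:
step_arm:
  delta_pos:
    - [0,0,0]
    - [0,0,0]
    - [0,0,0]
    - [0,0,0]
    - [0,0,0]
    - [0,0,0]
  turn: [0,0,0,0,0,0]
  grip: 0.15

```text
time: 26.6
ee_pos: [0.64, 0.1651, 0.0439]
eef_rot: [1.0, 0.003, 0.0, 0.0]
ft_force: [-0.1, 0.2, 0.2]
width: 0.0737
grip_force: 0.0
```

Request:
step_arm:
  delta_pos:
    - [0,0,0.5]
    - [0,0,0.8]
    - [0,0,1]
    - [0,0,1]
    - [0,0,1]
    - [0,0,1]
    - [-0.8,0,0.5]
    - [-0.9,0,0]
    - [-0.9,0,0]
    - [-0.9,0,0]
    - [-0.9,0,0]
    - [-0.9,0,0]
  turn: [0,0,0,0,0,0,0,0,0,0,0,0]

```text
time: 27.8
ee_pos: [0.5066, 0.1653, 0.1898]
eef_rot: [1.0, 0.003, 0.0, 0.0]
ft_force: [-0.0, 0.5, 0.2]
width: 0.0743
grip_force: 0.0
```

```bash
python3 - <<'E'
from h import *
st(); c=snap('top','t9'); s=snap('scene','s9')
X=cloud(c); ok=c['z_map']>.3
for p in [(179,172),(364,171)]: print('pot',w(c,*p,.03).round(4))
a=cv2.resize(c['image'][135:210,155:390,::-1],(800,255),interpolation=cv2.INTER_CUBIC)
b=cv2.resize(s['image'][170:290,165:395,::-1],(800,340),interpolation=cv2.INTER_CUBIC)
cv2.imwrite('pics/f.png',np.vstack([a,b]))
E
```

```text
27.8 tcp [0.5066 0.1653 0.1898] psi 0.006 q [ 0.13  0.2  -0.6   1.72  0.12  1.25 -2.06] w 0.0743 gf 0.0 F [-0.   0.5  0.2]
pot [0.6383 0.2253 0.03  ]
pot [ 0.6396 -0.1836  0.03  ]
```

View pics/f.png

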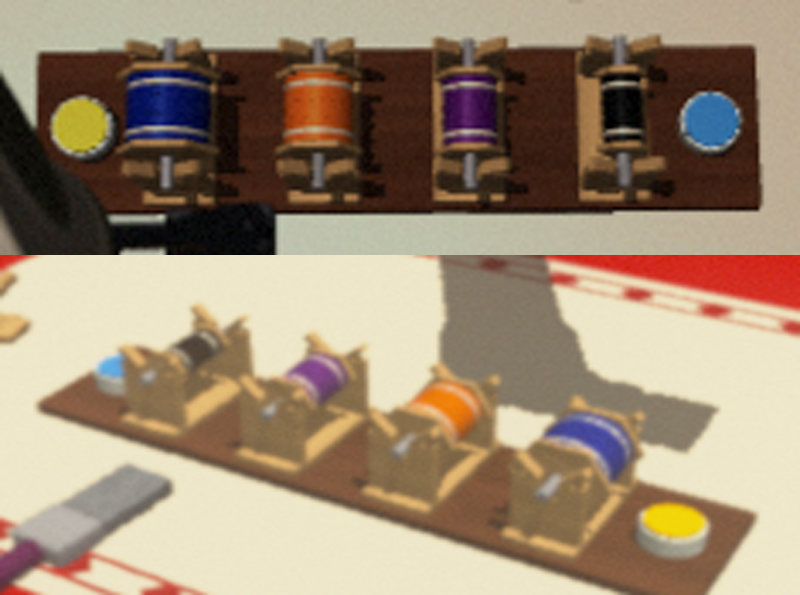

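All four look level in the right order: blue (168,105), orange (318,105), purple (468,108) and black (621,108) in the upper strip. I'll do a quick check of drum-top heights, then hand in.

```bash
python3 - <<'E'
from h import *
c=dict(np.load('pics/t9.npz')); X=cloud(c); good=True
for n,u,v,r in [('blue',168,105,26),('orange',318,105,21.5),('purple',468,108,17),('black',621,108,12.5)]:
    U=int(155+u/3.404);V=int(135+v/3.4); P=X[V-4:V+5,U-1:U+2]
    z=np.median(P[...,2])*1000-r; tilt=(np.median(P[-3:,:,2])-np.median(P[:3,:,2]))*1000
    print(n,'axle z',z.round(1),'tilt mm/12mm',tilt.round(1)); good&=abs(z-60)<4
print(good)
if good: print(close_job())
E
```

```text
blue axle z 59.5 tilt mm/12mm -1.2
orange axle z 60.0 tilt mm/12mm 1.2
purple axle z 59.7 tilt mm/12mm 1.8
black axle z 59.7 tilt mm/12mm 0.8
True
the job is handed in; nothing more can be done
None
```

All four rollers are in the rack in order of thickness, blue by the yellow pot through orange and purple to black by the pale blue pot, let go with axles measured within 0.5 mm of seated height; the jar was left alone, and I handed the job in at about 28 s (the hand-in gave no verdict).

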